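# Close a two-part plaster mould on the sloping easel

## Task

Clear the wooden rib off the lower half of the plaster mould on the sloping easel and lay it in the open wooden tray. Then fetch the matching upper half, lay it flat on the lower half, face to face and a little uphill, clear of the steel keeper lip, pour neck pointing uphill like the one below, and slide it down under the lip until it meets the stop and the two halves lie flush in full contact. Let go of it there, and leave the other things on the table where they stand.

Things in the scene. Friction and masses are not known exactly. Their poses are not given: they have to be found in the camera images.
- joint_face (a point): Centre of the 96 x 56 mm main part of the fixed lower mould half's flat upper face, on the sloping plywood easel. x points straight uphill (28 degrees above level, roughly away from the robot), y runs across the slope, z straight out of the face. White plaster, 28 mm thick, with a pour neck 18 long x 30 mm wide at its uphill end. Easel left or right of centre, fixed.
- lower_neck (a point): Point in the lower half's face at the middle of its pour neck, 57 mm uphill of joint_face. The plywood board under the lower half is 170 mm wide and reaches from 65 mm downhill to 135 mm uphill of joint_face, its top 28 mm below the face. Dry plaster and wood grip: things stay where they are left on this slope.
- lip_edge (a point): Middle of the uphill lower edge of the keeper lip: 23 mm downhill of joint_face and 42 mm above the face; the 38 mm thick upper half passes under with 4 mm to spare. The dark steel lip is 8 mm thick and 100 mm wide, and reaches back downhill to the stop, a fixed steel wall against the downhill end of the lower half (48 mm downhill of joint_face); the upper half is home when it meets it.
- upper_centre (a point): Centre, 19 mm up, of the 96 (x) x 56 (y) x 38 mm main part of the loose upper mould half: flat white plaster with a pour neck 18 long x 30 wide at its +x end, two grooves across its back; 0.2 to 0.37 kg. Lies joint face down on the table, neck away from the robot within 40 degrees. Home: 19 mm out from joint_face. Hold it by its long sides, high up, so the fingers miss the lower half.
- upper_neck (a point): Point in the joint face (underside) of the upper half at the middle of its pour neck, 57 mm along x from the middle of the main part.
- rib_centre (a point): Centre of the loose wooden rib, a dark flat bar 110 (its x) x 22 (its y) x 14 mm (its z), 0.03 kg, lying flat along the lower mould half's face, roughly up and down the slope (within 35 degrees).
- tray_floor (a point): Centre of the inner floor (6 mm above the table) of the open wooden tray, 160 (x) x 200 (y) mm outside, walls 6 mm thick and 30 mm high over the table; fixed, empty; left or right, opposite the easel.
- short_mould: Another mould's half, not wanted: white plaster block 66 x 56 x 38 mm with a neck 18 x 30 mm at its +x end; origin under the middle of the main part.
- square_mould: Another mould's half, not wanted: square white plaster block 76 x 76 x 30 mm without a neck; origin at the middle of its underside.
- pot_a: Small paint pot, 41 mm diameter, 48 mm high, standing; origin under its centre.
- pot_b: Small paint pot, 41 mm diameter, 48 mm high, standing; origin under its centre.
- brush_jar: Terracotta jar of brushes, 72 mm diameter, 200 mm high with the brushes; origin under its centre.
- rinse_cup: Clear plastic cup, 72 mm diameter, 100 mm high; origin under its centre.
- whistle: Small clay figure, 52 mm diameter, 72 mm high; origin under its centre.

How it is judged:
By the outcome, as a careful person would: the job done as asked, in the order asked, and still so for the second after the job is handed in, with the robot touching nothing.
It also fails if it takes over 64 s, if anything falls off the work surface, if the arm or the gripper's body presses on something with over 40 N, if the wrist force passes 120 N, or if a joint passes its speed limit or range.

## Robot

A 7-joint arm with a two-finger parallel gripper is mounted at the origin on the work surface. World frame = base frame: x ahead of the robot, y to its left, z up, the work surface at z = 0. Lengths are in m, angles in rad, forces in N, time in s.
With the tool pointing down it reaches from about 0.35 to 0.9 m from the base axis. Payload 8.1 kg.
Tool frame: the origin (TCP) lies midway between the tips of the shut fingers; the grasp point (between the pads) lies 19 mm behind it; z points along the fingers, y is the line along which they close (so a half turn about z gives the same grasp; the last joint's range is limited). The gripper opens to 92 mm and grips with 3 to 60 N. Pads are 19 mm wide; open, the fingers measure 130 mm over their backs; the gripper's body (75 mm by 190 mm) begins 47 mm behind the grasp point.
Start: joints at [1.17, 0.434, 0.025, 1.573, -0.012, 1.134, -0.075], TCP at [0.183, -0.598, 0.227] pointing down, gripper open.
Joint ranges: [-2.62, 2.62], [-0.44, 2.09], [-1.27, 1.32], [0.08, 2.57], [-1.32, 4.46], [0.12, 2], [-2.74, 2.74]. Speed limits (rad/s): [2.22, 2.22, 3.01, 3.01, 3.14, 3.14, 3.14].

## Interface

Orientations are given as a rotation vector (axis times angle).
In Python, from cell import arm gives the robot as it stands.
- The arm moves only by the tool move_arm, never from a script. Its argument "motion" is a list of rows, each an object of numbers: "tx", "ty", "tz": the shift along the tool's x, y, z normalised to -1 to 1, where 1 is 1000 mm; "twist": the turn about the tool's z normalised to -1 to 1, where 1 is pi/2 rad. In form: [{"tx": .., "ty": .., "tz": .., "twist": ..}, ...]. A call has 1 to 12 rows; each row shifts and turns the commanded pose from where the row before left it, along the tool's axes as they then stand; what a row does not reach is not made up. A row lasts 1/10 s, in which the tool goes at most 50 mm and 8.59 degrees, less where a joint would pass 70% of its speed; a pose out of reach is approached as far as the arm can. A call with a number of a shift or a turn outside -1 to 1 is refused whole. A call with a gripper value outside its range is refused whole. "gripper" is the gripper's target within -1 to 1 (shut at 1, half-way at 0, fully open at -1), set as the call begins (left out, the last holds). The fingers move at their own pace and stop on an object; "squeeze" is the grip in N (left out, the last holds). Time passes only in rows, so rows that do not move let the fingers close. It gives the time, the measured TCP pose, the force, the opening and the grip force at its end, in the units of the state.
- arm.observe(): the state, without advancing time (a new reading comes with each control period).
- arm.get_image(name): name is "side" or "top" or "wrist"; returns the picture (400x640x3 uint8, red, green, blue); there is no depth.
- arm.calibration(name): a dict with "K" (3x3 intrinsics, pixels), "k1" (the pictures are not rectified: a ray, as slopes to the right and down, at radius r is drawn at 1 + k1 r^2 times it, then the intrinsics apply), "T" (4x4, takes a point from camera to world coordinates). Camera axes: x right, y down, z forward; pixel columns grow to the right and rows downward; lengths in m; the calibration is good to about 2 mm. A picture is of the moment at which its call begins: read the wrist's pose just before it. calibration takes no time and is no camera call; for the wrist camera it gives the pose at the moment of the call.
- arm.sign_off(): hands the job in; it is judged then, once.
Trained networks look in the newest picture that a camera, given by its name, has taken for a name from the list of things; names that differ only in an ending like _2 or _b are one class to them, and where a whole thing is asked for, a point or a joint stands for the part that bears it (a point fixed in the world has none). Each returns a list of dicts, best first, with "conf" (0 to 1); they miss things now and then, are a little off and sometimes report something else, mostly with a low value. They report only what shows in the picture. A call takes as long as a camera call.
- arm.look_for(camera, query): "point" ([column, row] as shares, 0 to 1, of the picture: columns of its width, rows of its height, amid what is visible of it).
- arm.regions_of(camera, query): "region" (400x640 bool, what is visible of it) and "point" ([column, row] as shares, 0 to 1, of the picture: columns of its width, rows of its height, amid what is visible of it).
- arm.place_of(camera, query): "point" ([column, row] as shares, 0 to 1, of the picture: columns of its width, rows of its height: a listed point, or the origin of a listed thing).
The state is a dict: "clock": time; "joints": joint angles; "dq": joint speeds; "joint_efforts": joint torques, N m; "position": TCP position; "ee_rot": TCP orientation; "force": force on the tool from outside, world axes, zero at the start; "ft_torque": the same for the moment, N m; "width": opening from 0.0 (shut) to 1.0 (fully open); "gripper_force": force on a finger pad.
Only numpy, scipy, OpenCV 4.12 (cv2) and the standard library are available. Lean on these libraries where they do the work, as an engineer would, in place of code of your own. Each camera call takes 0.05 s, during which the arm holds its last target. There are 200 camera calls.

## Working session

There is one attempt and no reset: what is moved stays moved. The work goes in short steps, Python scripts to look and compute and a tool call to move; the robot and the scene stay as the last step left them, time stands still between calls to the robot, and variables do not carry over. Pictures are saved under pics/ and viewed, at most 10 in all, crops included, and the job is handed in when it is done.

Besides the shell and the picture viewer there is one more tool, called after "Request:" as a command line: name --argument value ..., lists and objects as JSON in quotes. move_arm: Moves the arm, as the interface text tells. Scaled input: -1 to 1 covers 1000 mm each way for a shift and pi/2 rad each way for a turn. Its arguments: {"type":"object","properties":{"motion":{"type":"array","items":{"type":"object","properties":{"tx":{"type":"number"},"ty":{"type":"number"},"tz":{"type":"number"},"twist":{"type":"number"}}}},"gripper":{"type":"number"},"squeeze":{"type":"number"}},"required":["motion"]}

```bash
ls; mkdir -p pics; cat > h.py <<'E'
import numpy as np, cv2
from cell import arm
from scipy.spatial.transform import Rotation as R
W,H=640,400
def ray(cal,uv):
    K=np.array(cal["K"]);T=np.array(cal["T"])
    d=np.array([(uv[0]-K[0,2])/K[0,0],(uv[1]-K[1,2])/K[1,1]])
    s=d.copy()
    for _ in range(20): s=d/(1+cal["k1"]*(s@s))
    v=T[:3,:3]@np.array([s[0],s[1],1]); return T[:3,3],v/np.linalg.norm(v)
def proj(cal,p):
    K=np.array(cal["K"]);T=np.array(cal["T"])
    q=T[:3,:3].T@(np.asarray(p)-T[:3,3]); s=q[:2]/q[2]; s=s*(1+cal["k1"]*(s@s))
    return np.array([K[0,0]*s[0]+K[0,2],K[1,1]*s[1]+K[1,2]])
def onz(cal,uv,z):
    o,v=ray(cal,uv); return o+v*(z-o[2])/v[2]
def tri(rays):
    A=np.zeros((3,3));b=np.zeros(3)
    for o,v in rays:
        P=np.eye(3)-np.outer(v,v);A+=P;b+=P@o
    x=np.linalg.solve(A,b); return x,[np.linalg.norm((np.eye(3)-np.outer(v,v))@(x-o)) for o,v in rays]
def save(name,f):
    im=arm.get_image(name); cv2.imwrite(f"pics/{f}.png",im[:,:,::-1]); return im
E
python3 - <<'E'
from h import *
for c in ["top","side"]:
    save(c,c+"1"); cal=arm.calibration(c); print(c,np.round(cal["T"],3).tolist(),cal["K"],cal["k1"])
cals={c:arm.calibration(c) for c in ["top","side"]}
for n in ["joint_face","lower_neck","lip_edge","upper_centre","upper_neck","rib_centre","tray_floor","short_mould","square_mould","pot_a","brush_jar","rinse_cup","whistle"]:
    rs=[]
    for c in cals:
        r=arm.place_of(c,n)
        print(n,c,[(np.round(np.array(k["point"])*[W,H],1).tolist(),round(k["conf"],2)) for k in r[:3]])
        if r: rs.append(ray(cals[c],np.array(r[0]["point"])*[W,H]))
    if len(rs)==2: x,e=tri(rs); print("   ",x.round(4),np.round(e,4))
s=arm.observe(); print(s)
E
```

```text
pics
top [[-0.026, -0.997, 0.067, 0.526], [-1.0, 0.027, 0.013, -0.013], [-0.015, -0.067, -0.998, 1.011], [0.0, 0.0, 0.0, 1.0]] [[362.16159447   0.         319.69016092]
 [  0.         362.16159447 197.07824074]
 [  0.           0.           1.        ]] 0.0058232600890941715
side [[-0.754, -0.467, 0.462, 0.224], [-0.657, 0.547, -0.519, 0.388], [-0.011, -0.695, -0.719, 0.67], [0.0, 0.0, 0.0, 1.0]] [[388.49045184   0.         313.31376569]
 [  0.         388.49045184 201.52317393]
 [  0.           0.           1.        ]] -0.016097682236123553
joint_face top [([434.9, 209.3], 0.93)]
joint_face side [([399.9, 154.5], 0.78), ([326.5, 290.2], 0.55), ([395.8, 147.0], 0.48)]
    [ 0.5505 -0.2952  0.0756] [0.0013 0.0013]
lower_neck top [([437.7, 185.3], 0.88)]
lower_neck side [([386.7, 135.0], 0.69), ([224.2, 246.5], 0.62), ([279.6, 227.9], 0.49)]
    [ 0.6038 -0.2999  0.1051] [0.0054 0.0054]
lip_edge top [([434.0, 219.4], 0.82), ([434.9, 200.6], 0.5)]
lip_edge side [([413.6, 150.4], 0.94)]
    [ 0.5199 -0.2845  0.1103] [0.0044 0.0044]
upper_centre top [([216.2, 226.9], 0.68), ([346.1, 249.
[... 1417 characters left out ...]
: array([ 1.17038054,  0.43453244,  0.02496564,  1.57321725, -0.01160506,
        1.13402361, -0.07511449]), 'dq': array([ 1.81455103e-03,  1.87109756e-03,  8.07153680e-04,  4.30872440e-05,
       -1.71209885e-03, -5.82134931e-04, -3.23413568e-04]), 'joint_efforts': array([ 2.84264142e-04, -6.67661476e+01,  9.83978547e-01, -3.14802682e+01,
       -6.06278563e-02,  3.30537208e-02,  4.73140972e-05]), 'position': array([ 0.18338685, -0.59748185,  0.22671458]), 'ee_rot': array([-3.10680734e+00, -4.65966075e-01,  3.20218568e-06]), 'force': array([-1.13672314,  0.0092079 ,  0.45829481]), 'ft_torque': array([-0.01382467, -0.02073379, -0.02105862]), 'gripper_force': 0.0, 'width': 0.9997437338568915}
```

View pics/top1.png

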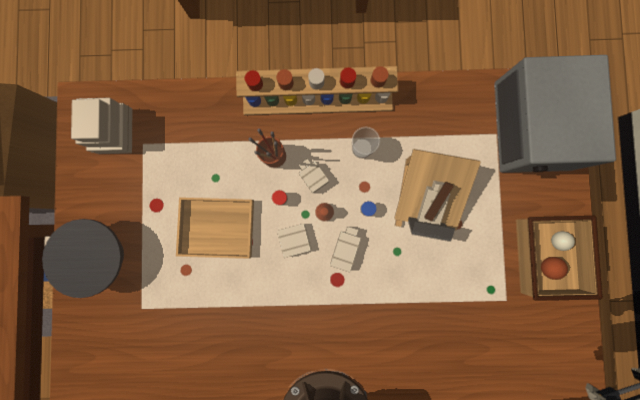

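View pics/side1.png

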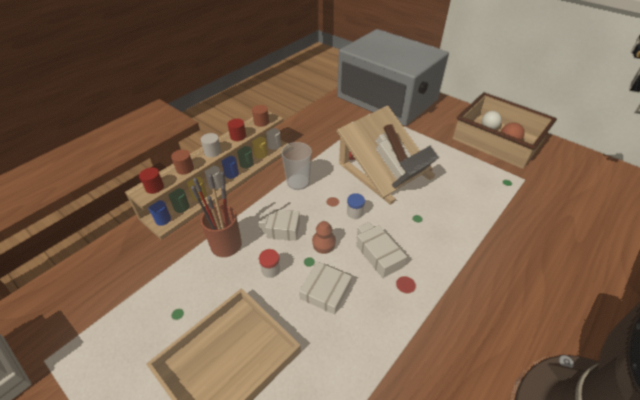

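The easel is on the right, with the dark rib at about (440,202) in the top picture. The tray is on the left at (217,228). The long-necked half is at (346,249), the short one at (314,178) and the square one at (294,240). Next I work out the yaws and a viewing pose.

```bash
cat >> h.py <<'E'
def toolT():
    s=arm.observe();return np.array(s["position"]),R.from_rotvec(s["ee_rot"]).as_matrix()
def yawx(M): return np.arctan2(M[1,0],M[0,0])
def plan(p,M,tp,tyaw,vmax=45.):
    """rows (tx,ty,tz,twist) in normalised units; tool down, twist + about tool z = - world yaw"""
    p=np.array(p,float);tp=np.array(tp,float)
    d=(tyaw-yawx(M)+np.pi)%(2*np.pi)-np.pi
    n=int(max(np.ceil(np.linalg.norm(tp-p)*1000/vmax),np.ceil(abs(np.degrees(d))/8.3),1))
    tw=-d/n/(np.pi/2); dp=(tp-p)/n; rows=[]
    for i in range(n):
        l=M.T@dp; rows.append([round(l[0],4),round(l[1],4),round(l[2],4),round(tw,4)])
        M=M@R.from_euler("z",tw*np.pi/2).as_matrix()
    return rows,M
def show(rows):
    print(",".join('{"tx":%g,"ty":%g,"tz":%g,"twist":%g}'%tuple(r) for r in rows),len(rows))
E
python3 - <<'E'
from h import *
p,M=toolT(); print(p,M.round(3).tolist(),np.degrees(yawx(M)))
cal=arm.calibration("wrist"); T=np.array(cal["T"]); print("cam in tool",(M.T@(T[:3,3]-p)).round(4),(M.T@T[:3,:3]).round(3).tolist(),cal["K"],cal["k1"])
ct=arm.calibration("top");
for n in ["rib_centre","upper_centre"]:
  for k in arm.regions_of("top",n)[:2]:
    m=k["region"]; c,(w,h),a=cv2.minAreaRect(cv2.findNonZero(m.astype(np.uint8)));print(n,k["conf"],c,w,h,a,np.round(cv2.boxPoints((c,(w,h),a)),1).tolist())
E
```

```text
[ 0.18338685 -0.59748185  0.22671458] [[0.956, 0.293, -0.0], [0.293, -0.956, 0.0], [0.0, -0.0, -1.0]] 17.059546307970233
cam in tool [ 0.08    0.0009 -0.1582] [[-0.001, -0.956, -0.294], [1.0, -0.001, -0.0], [0.0, -0.294, 0.956]] [[317.87989692   0.         320.91539442]
 [  0.         317.87989692 202.50197154]
 [  0.           0.           1.        ]] -0.014587208878735982
rib_centre 0.98 (437.997802734375, 201.1909942626953) 9.892339706420898 42.91048049926758 31.607501983642578 [[422.5, 216.89999389648438], [445.0, 180.3000030517578], [453.5, 185.5], [431.0, 222.10000610351562]]
upper_centre 0.91 (345.6500549316406, 249.05003356933594) 21.50348663330078 43.32320022583008 18.43494987487793 [[328.6000061035156, 266.20001220703125], [342.29998779296875, 225.10000610351562], [362.70001220703125, 231.89999389648438], [349.0, 273.0]]
```

```bash
python3 - <<'E'
from h import *
p,M=toolT(); r,M2=plan(p,M,[0.56,-0.293,0.26],np.radians(-25)); show(r)
E
```

```text
{"tx":0.0409,"ty":-0.0164,"tz":-0.003,"twist":0.0425},{"tx":0.0397,"ty":-0.0191,"tz":-0.003,"twist":0.0425},{"tx":0.0383,"ty":-0.0217,"tz":-0.003,"twist":0.0425},{"tx":0.0368,"ty":-0.0242,"tz":-0.003,"twist":0.0425},{"tx":0.0351,"ty":-0.0266,"tz":-0.003,"twist":0.0425},{"tx":0.0332,"ty":-0.0289,"tz":-0.003,"twist":0.0425},{"tx":0.0312,"ty":-0.031,"tz":-0.003,"twist":0.0425},{"tx":0.0291,"ty":-0.0331,"tz":-0.003,"twist":0.0425},{"tx":0.0268,"ty":-0.0349,"tz":-0.003,"twist":0.0425},{"tx":0.0244,"ty":-0.0366,"tz":-0.003,"twist":0.0425},{"tx":0.0219,"ty":-0.0382,"tz":-0.003,"twist":0.0425} 11
```

Request:
move_arm --motion '[{"tx": 0.041,"ty": -0.016,"tz": -0.003,"twist": 0.042},{"tx": 0.04,"ty": -0.019,"tz": -0.003,"twist": 0.042},{"tx": 0.038,"ty": -0.022,"tz": -0.003,"twist": 0.042},{"tx": 0.037,"ty": -0.024,"tz": -0.003,"twist": 0.042},{"tx": 0.035,"ty": -0.027,"tz": -0.003,"twist": 0.042},{"tx": 0.033,"ty": -0.029,"tz": -0.003,"twist": 0.042},{"tx": 0.031,"ty": -0.031,"tz": -0.003,"twist": 0.042},{"tx": 0.029,"ty": -0.033,"tz": -0.003,"twist": 0.042},{"tx": 0.027,"ty": -0.035,"tz": -0.003,"twist": 0.042},{"tx": 0.024,"ty": -0.037,"tz": -0.003,"twist": 0.042},{"tx": 0.022,"ty": -0.038,"tz": -0.003,"twist": 0.042},{"tx": 0}]' --gripper -0.2

```text
invalid input
```

```bash
python3 - <<'E'
from h import *
p,M=toolT();print(p,np.degrees(yawx(M)),np.degrees(arm.observe()["joints"][-1]))
cal=arm.calibration("wrist"); save("wrist","w1"); np.save("w1cal.npy",cal,allow_pickle=True)
ct=arm.calibration("top");cs=arm.calibration("side")
for n in ["joint_face","lower_neck","lip_edge","rib_centre"]:
    print(n,[(np.round(np.array(k["point"])*[W,H],1).tolist(),round(k["conf"],2)) for k in arm.place_of("wrist",n)[:3]])
k=arm.regions_of("wrist","rib_centre")[0]; m=k["region"].astype(np.uint8); print(cv2.minAreaRect(cv2.findNonZero(m)),cv2.boxPoints(cv2.minAreaRect(cv2.findNonZero(m))))
E
```

```text
[ 0.18335139 -0.59751978  0.22673279] 17.058197377422633 -4.301633620956376
joint_face []
lower_neck []
lip_edge []
rib_centre []Traceback (most recent call last):
  File "<stdin>", line 7, in <module>
IndexError: list index out of range
```

View pics/w1.png

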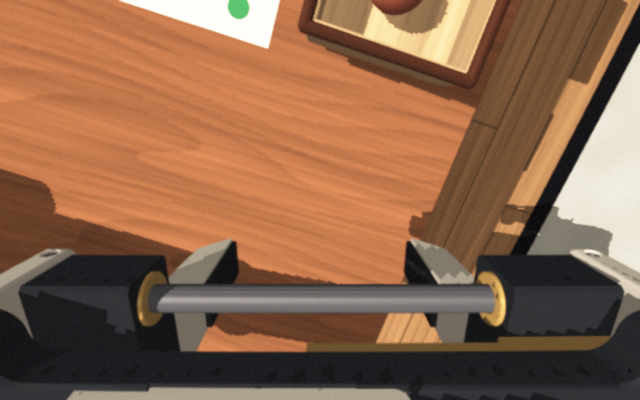

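The wrist picture shows only the table and the decor box, and the move was refused, probably because a row was incomplete. I'll send it again with full rows.

Request:
move_arm --motion '[{"tx": 0.041,"ty": -0.016,"tz": -0.005,"twist": 0.042},{"tx": 0.04,"ty": -0.019,"tz": -0.005,"twist": 0.042},{"tx": 0.038,"ty": -0.022,"tz": -0.005,"twist": 0.042},{"tx": 0.037,"ty": -0.024,"tz": -0.005,"twist": 0.042},{"tx": 0.035,"ty": -0.027,"tz": -0.005,"twist": 0.042},{"tx": 0.033,"ty": -0.029,"tz": -0.005,"twist": 0.042},{"tx": 0.031,"ty": -0.031,"tz": -0.005,"twist": 0.042},{"tx": 0.029,"ty": -0.033,"tz": -0.005,"twist": 0.042},{"tx": 0.01,"ty": -0.035,"tz": -0.005,"twist": 0.042},{"tx": 0.0,"ty": -0.037,"tz": -0.005,"twist": 0.042},{"tx": 0.0,"ty": -0.038,"tz": -0.003,"twist": 0.042}]' --gripper -0.2 --squeeze 15

```text
clock: 2.9
position: [0.499, -0.2712, 0.2801]
ee_rot: [3.069, -0.671, 0.0]
force: [0.3, 0.2, -0.1]
width: 0.6
gripper_force: 0.0
```

```bash
cat > look1.py <<'E'
from h import *
import sys
p,M=toolT();print(p,np.degrees(yawx(M)),np.degrees(arm.observe()["joints"][-1]))
cal=arm.calibration("wrist"); save("wrist",sys.argv[1]); np.save(sys.argv[1]+".npy",cal,allow_pickle=True)
for n in sys.argv[2].split(","):
    print(n,[(np.round(np.array(k["point"])*[W,H],1).tolist(),round(k["conf"],2)) for k in arm.place_of("wrist",n)[:3]])
for n in sys.argv[3].split(","):
  for k in arm.regions_of("wrist",n)[:2]:
    m=k["region"].astype(np.uint8); print(n,round(k["conf"],2),cv2.boxPoints(cv2.minAreaRect(cv2.findNonZero(m))).round(1).tolist())
E
python3 look1.py w2 joint_face,lower_neck,lip_edge,rib_centre rib_centre
```

```text
[ 0.49902635 -0.2712139   0.28005191] -24.682255715524356 -91.33095288913131
joint_face [([320.6, 128.0], 0.77), ([312.0, 74.0], 0.41)]
lower_neck [([308.7, 74.5], 0.67)]
lip_edge [([330.0, 161.9], 0.71), ([142.7, 205.1], 0.66)]
rib_centre [([318.9, 107.1], 0.77)]
rib_centre 0.84 [[306.0, 51.0], [331.0, 51.0], [331.0, 154.0], [306.0, 154.0]]
```

View pics/w2.png

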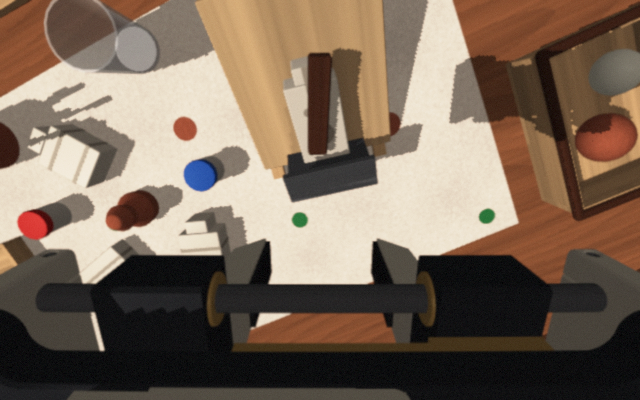

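The wrist picture shows the rib running from (319,53) to (318,153). The lower half is under it, and the lip is at about (330,170). I'll fit a model to all the camera points and overlay it.

```bash
cat > fit.py <<'E'
from h import *
from scipy.optimize import least_squares
S=np.radians(28)
def frame(q):
    x,y,z,a=q
    u=np.array([np.cos(a)*np.cos(S),np.sin(a)*np.cos(S),np.sin(S)]); v=np.array([-np.sin(a),np.cos(a),0])
    return np.array([x,y,z]),np.c_[u,v,np.cross(u,v)]
L={"joint_face":(0,0,0),"lower_neck":(.057,0,0),"lip_edge":(-.023,0,.042)}
E
python3 - <<'E'
from fit import *
cw=np.load("w2.npy",allow_pickle=True).item();ct=arm.calibration("top");cs=arm.calibration("side")
ob=[(ct,"joint_face",(434.9,209.3)),(ct,"lower_neck",(437.7,185.3)),(ct,"lip_edge",(434,219.4)),
(cs,"joint_face",(399.9,154.5)),(cs,"lower_neck",(386.7,135)),(cs,"lip_edge",(413.6,150.4)),
(cw,"joint_face",(320.6,128)),(cw,"lower_neck",(308.7,74.5)),(cw,"lip_edge",(330,161.9))]
def res(q):
    o,B=frame(q); return np.concatenate([(proj(c,o+B@np.array(L[n]))-uv) for c,n,uv in ob])
s=least_squares(res,[.55,-.295,.077,-.27],loss="soft_l1");print(s.x,np.degrees(s.x[3]));print(res(s.x).reshape(-1,2).round(1).tolist())
np.save("easel.npy",s.x)
o,B=frame(s.x)
# rib: fit u,v,phi by ends in wrist + centres
robs=[(ct,0,(435,202.1)),(cs,0,(396.3,146.2)),(cw,0,(318.9,107.1))]
def rres(g):
    u,v,f=g; d=B@np.array([np.cos(f),np.sin(f),0]); c=o+B@np.array([u,v,.007])
    r=[proj(cc,c)-uv for cc,_,uv in robs]
    r+=[proj(cw,c+.055*d+B[:,2]*.007)-(319.5,54),proj(cw,c-.055*d+B[:,2]*.007)-(317.5,152)]
    return np.concatenate(r)
g=least_squares(rres,[.015,0,-.2],loss="soft_l1").x;print(g,np.degrees(g[2]),rres(g).reshape(-1,2).round(1).tolist())
np.save("rib.npy",g)
d=B@np.array([np.cos(g[2]),np.sin(g[2]),0]); c=o+B@np.array([g[0],g[1],.007]); print("rib c",c,"yaw",np.degrees(np.arctan2(d[1],d[0])),d)
im=cv2.imread("pics/w2.png"); im=cv2.resize(im[20:220,200:440],None,fx=3,fy=3,interpolation=cv2.INTER_CUBIC)
def poly(pts,col):
    P=np.array([(proj(cw,o+B@np.array(p))-(200,20))*3+1 for p in pts]).round().astype(np.int32); cv2.polylines(im,[P],True,col,1)
poly([(-.048,-.028,0),(.048,-.028,0),(.048,-.015,0),(.066,-.015,0),(.066,.015,0),(.048,.015,0),(.048,.028,0),(-.048,.028,0)],(0,0,255))
poly([(-.065,-.085,-.028),(.135,-.085,-.028),(.135,.085,-.028),(-.065,.085,-.028)],(0,255,0))
poly([(-.023,-.05,.05),(-.048,-.05,.05),(-.048,.05,.05),(-.023,.05,.05)],(255,255,0))
e=np.array([-np.sin(g[2]),np.cos(g[2])]);a=np.array([np.cos(g[2]),np.sin(g[2])])
poly([(*(g[:2]+i*.055*a+j*.011*e),.014) for i,j in [(1,1),(1,-1),(-1,-1),(-1,1)]],(255,0,255))
cv2.imwrite("pics/ov1.png",im)
E
```

```text
[ 0.55382539 -0.29655604  0.07469572 -0.19023458] -10.899638662321392
[[0.0, -1.7], [3.3, 2.1], [1.8, 3.6], [-0.4, -0.6], [-0.9, 0.1], [0.4, 3.2], [0.1, -4.1], [-0.3, 0.2], [-0.4, 0.7]]
[ 0.02467927 -0.00172925 -0.23663344] -13.558097555356076 [[3.8, -1.9], [-0.9, -2.1], [-0.9, -0.3], [0.3, 0.5], [0.4, 2.1]]
rib c [ 0.57166879 -0.30175305  0.09246257] yaw -26.17574812341026 [ 0.79852924 -0.39250535  0.45638866]
```

View pics/ov1.png

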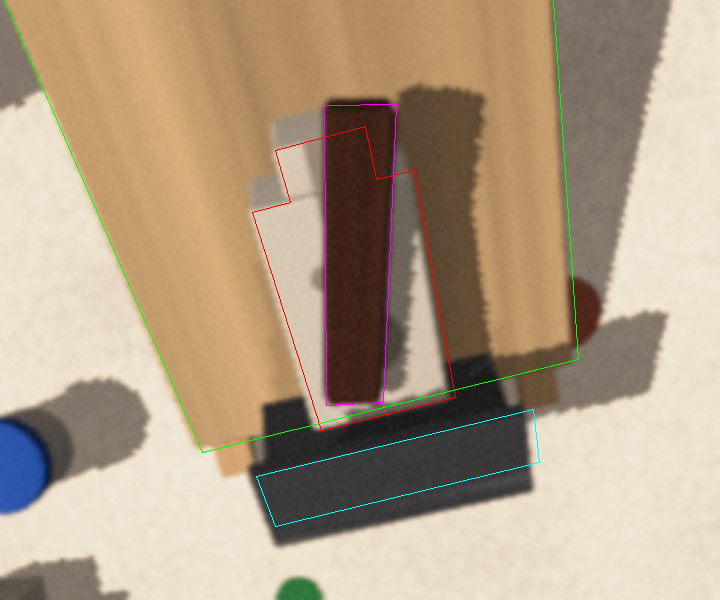

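The overlay fits: the rib outline matches, and the lower half and lip are within a few mm. Now I'll grasp the rib.

```bash
python3 - <<'E'
from h import *
p,M=toolT(); r,M2=plan(p,M,[0.5717,-0.3018,0.15],np.radians(-26.2)); show(r)
r,_=plan([0.5717,-0.3018,0.15],M2,[0.5717,-0.3018,0.0945],np.radians(-26.2),28); show(r)
E
```

```text
{"tx":0.0197,"ty":-0.0013,"tz":0.0324,"twist":0.0045},{"tx":0.0197,"ty":-0.0014,"tz":0.0324,"twist":0.0045},{"tx":0.0197,"ty":-0.0016,"tz":0.0324,"twist":0.0045},{"tx":0.0197,"ty":-0.0017,"tz":0.0324,"twist":0.0045} 4
{"tx":0,"ty":-0,"tz":0.0277,"twist":0},{"tx":0,"ty":-0,"tz":0.0277,"twist":0} 2
```

Request:
move_arm --motion '[{"tx": 0.0197,"ty": -0.0014,"tz": 0.0324,"twist": 0.0045},{"tx": 0.0197,"ty": -0.0015,"tz": 0.0324,"twist": 0.0045},{"tx": 0.0197,"ty": -0.0016,"tz": 0.0324,"twist": 0.0045},{"tx": 0.0197,"ty": -0.0017,"tz": 0.0324,"twist": 0.0045},{"tx": 0,"ty": 0,"tz": 0.02,"twist": 0},{"tx": 0,"ty": 0,"tz": 0.015,"twist": 0},{"tx": 0,"ty": 0,"tz": 0.01,"twist": 0},{"tx": 0,"ty": 0,"tz": 0.005,"twist": 0},{"tx": 0,"ty": 0,"tz": 0.004,"twist": 0},{"tx": 0,"ty": 0,"tz": 0,"twist": 0}]' --gripper 0.13

```text
clock: 4.2
position: [0.5726, -0.3005, 0.0966]
ee_rot: [3.06, -0.711, 0.001]
force: [0.3, -0.7, -0.3]
width: 0.434
gripper_force: 0.0
```

Request:
move_arm --motion '[{"tx": 0,"ty": 0,"tz": 0,"twist": 0},{"tx": 0,"ty": 0,"tz": 0,"twist": 0},{"tx": 0,"ty": 0,"tz": 0,"twist": 0},{"tx": 0,"ty": 0,"tz": 0,"twist": 0}]' --gripper 1 --squeeze 15

```text
clock: 4.6
position: [0.5727, -0.3006, 0.0967]
ee_rot: [3.06, -0.71, 0.001]
force: [-1.4, -0.4, 3.4]
width: 0.24
gripper_force: 14.9
```

```bash
python3 - <<'E'
from h import *
ct=arm.calibration("top");cs=arm.calibration("side"); print(onz(ct,(219.4,225.7),.006),onz(cs,(226.1,357.8),.006))
p,M=toolT(); a=np.radians(-12); q=p+np.array([.03*np.cos(a),.03*np.sin(a),.022]); y=yawx(M)
show(plan(p,M,q,y,20)[0]); q2=q+[0,0,.15]; show(plan(q,M,q2,y)[0])
r,M2=plan(q2,M,[.523,.285,.26],0); show(r)
E
```

```text
[0.52139443 0.28074838 0.006     ] [0.51982724 0.2881815  0.006     ]
{"tx":0.0146,"ty":-0.0037,"tz":-0.011,"twist":-0},{"tx":0.0146,"ty":-0.0037,"tz":-0.011,"twist":-0} 2
{"tx":0,"ty":0,"tz":-0.0375,"twist":-0},{"tx":0,"ty":0,"tz":-0.0375,"twist":-0},{"tx":0,"ty":0,"tz":-0.0375,"twist":-0},{"tx":0,"ty":0,"tz":-0.0375,"twist":-0} 4
{"tx":-0.0237,"ty":-0.0355,"tz":0.0006,"twist":-0.0207},{"tx":-0.0225,"ty":-0.0362,"tz":0.0006,"twist":-0.0207},{"tx":-0.0213,"ty":-0.0369,"tz":0.0006,"twist":-0.0207},{"tx":-0.0201,"ty":-0.0376,"tz":0.0006,"twist":-0.0207},{"tx":-0.0189,"ty":-0.0382,"tz":0.0006,"twist":-0.0207},{"tx":-0.0176,"ty":-0.0388,"tz":0.0006,"twist":-0.0207},{"tx":-0.0164,"ty":-0.0394,"tz":0.0006,"twist":-0.0207},{"tx":-0.0151,"ty":-0.0399,"tz":0.0006,"twist":-0.0207},{"tx":-0.0138,"ty":-0.0404,"tz":0.0006,"twist":-0.0207},{"tx":-0.0124,"ty":-0.0408,"tz":0.0006,"twist":-0.0207},{"tx":-0.0111,"ty":-0.0412,"tz":0.0006,"twist":-0.0207},{"tx":-0.0097,"ty":-0.0415,"tz":0.0006,"twist":-0.0207},{"tx":-0.0084,"ty":-0.0418,"tz":0.0006,"twist":-0.0207},{"tx":-0.007,"ty":-0.0421,"tz":0.0006,"twist":-0.0207} 14
```

Request:
move_arm --motion '[{"tx": 0.015,"ty": -0.004,"tz": -0.011,"twist": 0},{"tx": 0.015,"ty": -0.004,"tz": -0.011,"twist": 0},{"tx": 0,"ty": 0,"tz": -0.0375,"twist": 0},{"tx": 0,"ty": 0,"tz": -0.0375,"twist": 0},{"tx": 0,"ty": 0,"tz": -0.0375,"twist": 0},{"tx": 0,"ty": 0,"tz": -0.0375,"twist": 0}]'

```text
clock: 5.2
position: [0.6028, -0.3062, 0.2697]
ee_rot: [-3.06, 0.71, 0.0]
force: [1.0, 0.2, -0.1]
width: 0.24
gripper_force: 14.8
```

Request:
move_arm --motion '[{"tx": -0.0237,"ty": -0.0355,"tz": 0.001,"twist": -0.0207},{"tx": -0.0225,"ty": -0.0362,"tz": 0.001,"twist": -0.0207},{"tx": -0.0213,"ty": -0.0369,"tz": 0.001,"twist": -0.0207},{"tx": -0.0201,"ty": -0.0376,"tz": 0.001,"twist": -0.0207},{"tx": -0.0189,"ty": -0.0382,"tz": 0.001,"twist": -0.0207},{"tx": -0.0176,"ty": -0.0388,"tz": 0.001,"twist": -0.0207},{"tx": -0.0164,"ty": -0.0394,"tz": 0.001,"twist": -0.0207},{"tx": -0.0151,"ty": -0.0399,"tz": 0.001,"twist": -0.0207},{"tx": -0.0138,"ty": -0.0404,"tz": 0.001,"twist": -0.0207},{"tx": -0.0124,"ty": -0.0408,"tz": 0.001,"twist": -0.0207},{"tx": -0.0111,"ty": -0.0412,"tz": 0.001,"twist": -0.0207},{"tx": -0.0097,"ty": -0.0415,"tz": 0.001,"twist": -0.0207}]'

```text
clock: 6.4
position: [0.5349, 0.2025, 0.2562]
ee_rot: [-3.14, 0.102, -0.0]
force: [1.7, -0.1, 0.5]
width: 0.236
gripper_force: 14.8
```

Request:
move_arm --motion '[{"tx": -0.0084,"ty": -0.0418,"tz": 0,"twist": -0.0207},{"tx": -0.007,"ty": -0.0421,"tz": 0,"twist": -0.0207},{"tx": 0,"ty": 0,"tz": 0,"twist": 0}]'

```text
clock: 6.7
position: [0.5213, 0.2929, 0.2561]
ee_rot: [-3.137, -0.014, 0.002]
force: [0.1, 0.3, 0.1]
width: 0.244
gripper_force: 14.8
```

```bash
python3 - <<'E'
from h import *
p,M=toolT();s=arm.observe();print(p,np.degrees(yawx(M)),s["width"],s["gripper_force"],s["clock"])
save("wrist","w3"); cal=arm.calibration("wrist"); print([(np.array(k["point"])*[W,H],k["conf"],onz(cal,np.array(k["point"])*[W,H],.006)) for k in arm.place_of("wrist","tray_floor")])
print(arm.look_for("wrist","rib_centre"))
# edges of easel with rib removed, from top/side views
for c in ["top","side"]:
    arm.get_image(c); cc=arm.calibration(c)
    for n in ["joint_face","lower_neck","lip_edge","upper_centre","upper_neck"]:
        print(c,n,[(np.round(np.array(k["point"])*[W,H],1).tolist(),round(k["conf"],2)) for k in arm.place_of(c,n)[:3]])
E
```

```text
[0.52126452 0.29293779 0.25606224] 0.5243710629086941 0.24435562695596008 14.780280078412034 6.7
[(array([323.2 , 171.08]), 0.89, array([0.52009118, 0.28593779, 0.006     ]))]
[{'point': [0.5017, 0.5707], 'conf': 0.64}]
top joint_face [([432.5, 208.1], 0.56)]
top lower_neck [([440.1, 187.4], 0.56)]
top lip_edge [([436.9, 222.1], 0.78)]
top upper_centre [([345.1, 249.6], 0.71)]
top upper_neck [([347.6, 226.2], 0.83), ([363.7, 148.5], 0.36)]
side joint_face []
side lower_neck [([387.1, 135.9], 0.95)]
side lip_edge [([414.4, 151.4], 0.77)]
side upper_centre [([379.7, 249.7], 0.85)]
side upper_neck [([360.9, 236.9], 0.65)]
```

View pics/w3.png

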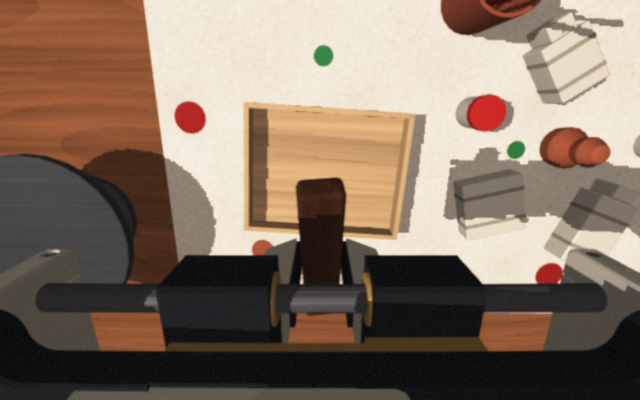

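The rib is held and the tray lies beneath it, centred at (323,171). Lowering it in.

Request:
move_arm --motion '[{"tx": 0,"ty": 0.007,"tz": 0.048,"twist": 0},{"tx": 0,"ty": 0,"tz": 0.048,"twist": 0},{"tx": 0,"ty": 0,"tz": 0.045,"twist": 0},{"tx": 0,"ty": 0,"tz": 0.04,"twist": 0},{"tx": 0,"ty": 0,"tz": 0.02,"twist": 0},{"tx": 0,"ty": 0,"tz": 0.01,"twist": 0},{"tx": 0,"ty": 0,"tz": 0.01,"twist": 0},{"tx": 0,"ty": 0,"tz": 0.008,"twist": 0},{"tx": 0,"ty": 0,"tz": 0.004,"twist": 0}]' --squeeze 6

```text
clock: 8.35
position: [0.5248, 0.2787, 0.0234]
ee_rot: [-3.141, 0.002, -0.002]
force: [0.2, -0.6, -0.1]
width: 0.235
gripper_force: 6.0
```

Request:
move_arm --motion '[{"tx": 0,"ty": 0,"tz": 0,"twist": 0},{"tx": 0,"ty": 0,"tz": 0,"twist": 0},{"tx": 0,"ty": 0,"tz": 0,"twist": 0},{"tx": 0,"ty": 0,"tz": -0.01,"twist": 0},{"tx": 0,"ty": 0,"tz": -0.04,"twist": 0},{"tx": 0,"ty": 0,"tz": -0.045,"twist": 0},{"tx": 0,"ty": 0,"tz": -0.045,"twist": 0},{"tx": 0,"ty": 0,"tz": -0.045,"twist": 0}]' --gripper 0.2

```text
clock: 9.15
position: [0.5239, 0.2784, 0.2111]
ee_rot: [-3.141, 0.001, -0.001]
force: [-0.1, 0.3, -0.3]
width: 0.4
gripper_force: 0.0
```

```bash
cat > up.py <<'E'
from fit import *
# upper half from top/side/wrist observations: table pose x,y,yaw
import sys
E
python3 - <<'E'
from fit import *
cal=arm.calibration("wrist"); arm.get_image("wrist"); print([(np.array(k["point"])*[W,H],k["conf"]) for k in arm.place_of("wrist","rib_centre")])
for k in arm.regions_of("wrist","rib_centre")[:1]: print([onz(cal,q,.02).round(3) for q in cv2.boxPoints(cv2.minAreaRect(cv2.findNonZero(k["region"].astype(np.uint8))))])
ct=arm.calibration("top");cs=arm.calibration("side")
ob=[(ct,0,(345.1,249.6)),(ct,0,(346.1,249.8)),(ct,1,(347.6,226.2)),(ct,1,(348.8,227.5)),(cs,0,(379.7,249.7)),(cs,0,(378.1,249.1)),(cs,1,(360.9,236.9)),(cs,1,(362.4,239.1))]
def res(q):
    x,y,a=q; d=np.array([np.cos(a),np.sin(a),0]); b=np.array([x,y,0])
    return np.concatenate([proj(c,b+(d*.057 if n else np.array([0,0,.019])))-uv for c,n,uv in ob])
g=least_squares(res,[.45,-.07,-.3]).x;print(g,np.degrees(g[2]),res(g).reshape(-1,2).round(1).tolist())
p,M=toolT();print(p); d=np.array([np.cos(g[2]),np.sin(g[2])]);t=g[:2]-.05*d
r,_=plan(p,M,[t[0],t[1],.25],g[2]);show(r)
E
```

```text
[(array([323.072, 178.92 ]), 0.89)]
[array([0.577, 0.288, 0.02 ]), array([0.577, 0.268, 0.02 ]), array([0.468, 0.267, 0.02 ]), array([0.468, 0.29 , 0.02 ])]
[ 0.44826676 -0.06626435 -0.22406861] -12.838185785049573 [[0.3, -0.2], [-0.7, -0.4], [1.4, 2.4], [0.2, 1.1], [-0.7, -0.5], [0.9, 0.1], [-0.6, 0.8], [-2.1, -1.4]]
[0.52587226 0.27969725 0.21264998]
{"tx":-0.0157,"ty":0.0419,"tz":-0.0049,"twist":0.0177},{"tx":-0.0145,"ty":0.0423,"tz":-0.0049,"twist":0.0177},{"tx":-0.0134,"ty":0.0427,"tz":-0.0049,"twist":0.0177},{"tx":-0.0122,"ty":0.043,"tz":-0.0049,"twist":0.0177},{"tx":-0.011,"ty":0.0433,"tz":-0.0049,"twist":0.0177},{"tx":-0.0098,"ty":0.0436,"tz":-0.0049,"twist":0.0177},{"tx":-0.0085,"ty":0.0439,"tz":-0.0049,"twist":0.0177},{"tx":-0.0073,"ty":0.0441,"tz":-0.0049,"twist":0.0177} 8
```

The rib lies flat in the tray. Next, a look at the upper half from close by.

Request:
move_arm --motion '[{"tx": -0.016,"ty": 0.042,"tz": -0.005,"twist": 0.0177},{"tx": -0.0145,"ty": 0.042,"tz": -0.005,"twist": 0.0177},{"tx": -0.0135,"ty": 0.043,"tz": -0.005,"twist": 0.0177},{"tx": -0.012,"ty": 0.043,"tz": -0.005,"twist": 0.0177},{"tx": -0.011,"ty": 0.043,"tz": -0.005,"twist": 0.0177},{"tx": -0.01,"ty": 0.044,"tz": -0.005,"twist": 0.0177},{"tx": -0.0085,"ty": 0.044,"tz": -0.005,"twist": 0.0177},{"tx": -0.007,"ty": 0.044,"tz": -0.005,"twist": 0.0177},{"tx": 0,"ty": 0,"tz": 0,"twist": 0}]' --gripper -0.9

```text
clock: 10.2
position: [0.3954, -0.0618, 0.2481]
ee_rot: [3.119, -0.364, -0.002]
force: [1.6, 0.6, 0.1]
width: 0.953
gripper_force: 0.0
```

```bash
python3 look1.py w4 upper_centre,upper_neck upper_centre
python3 - <<'E'
from fit import *
cw=np.load("w4.npy",allow_pickle=True).item(); im=cv2.imread("pics/w4.png")
g=[.4483,-.0663,-.224]; d=np.array([np.cos(g[2]),np.sin(g[2])]);e=np.array([-d[1],d[0]])
for z,col in((.038,(255,0,255)),(0,(0,255,0))):
    P=[proj(cw,np.r_[g[:2]+a*d+b*e,z]) for a,b in [(-.048,-.028),(.048,-.028),(.048,-.015),(.066,-.015),(.066,.015),(.048,.015),(.048,.028),(-.048,.028)]]
    P=np.array(P); print(P.round(0).tolist()); cv2.polylines(im,[(P*1).round().astype(np.int32)],True,col,1)
c=P.mean(0); y0=int(max(0,c[1]-110)); x0=int(max(0,c[0]-130)); print(x0,y0)
cv2.imwrite("pics/ov2.png",cv2.resize(im[y0:y0+200,x0:x0+260],None,fx=3,fy=3))
E
```

```text
[ 0.39539879 -0.06179407  0.24812895] -13.302615268256725 -102.528113635608
upper_centre [([312.2, 129.0], 0.75)]
upper_neck []
upper_centre 0.69 [[282.29998779296875, 170.5], [294.79998779296875, 67.30000305175781], [345.20001220703125, 73.4000015258789], [332.79998779296875, 176.60000610351562]]
[[338.0, 172.0], [338.0, 85.0], [326.0, 85.0], [326.0, 68.0], [298.0, 68.0], [299.0, 86.0], [287.0, 86.0], [290.0, 172.0]]
[[336.0, 166.0], [336.0, 87.0], [326.0, 87.0], [326.0, 71.0], [300.0, 71.0], [301.0, 88.0], [290.0, 88.0], [293.0, 166.0]]
183 0
```

View pics/ov2.png

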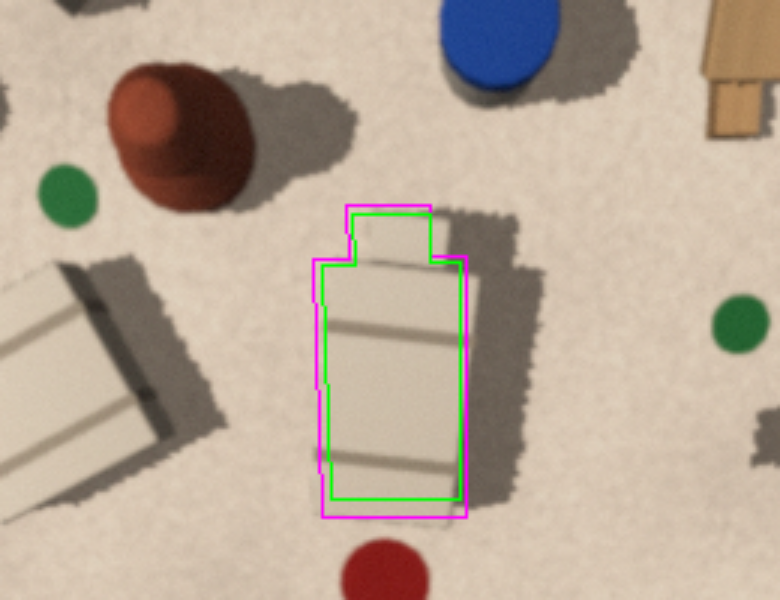

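The outline shows the block is turned about 6° further clockwise than the fit and sits slightly right. I'll refit from the region corners.

```bash
python3 - <<'E'
from fit import *
cw=np.load("w4.npy",allow_pickle=True).item()
C=[(282.3,170.5),(294.8,67.3),(345.2,73.4),(332.8,176.6)]; L4=[(-.048,.028),(.066,.028),(.066,-.028),(-.048,-.028)]
def res(g):
    d=np.array([np.cos(g[2]),np.sin(g[2])]);e=np.array([-d[1],d[0]])
    return np.concatenate([proj(cw,np.r_[g[:2]+a*d+b*e,.037])-c for (a,b),c in zip(L4,C)])
g=least_squares(res,[.448,-.066,-.33]).x; print(g,np.degrees(g[2]),res(g).round(1))
np.save("upper.npy",g); p,M=toolT(); d=np.array([np.cos(g[2]),np.sin(g[2])]); t=g[:2]+.008*d
r,M2=plan(p,M,[*t,.07],g[2]);show(r)
E
```

```text
[ 0.44644139 -0.065128   -0.36085943] -20.675722055460614 [ 1.9 -0.1 -0.7 -0.3  0.4  0.6 -1.6 -0.3]
{"tx":0.0115,"ty":-0,"tz":0.0356,"twist":0.0177},{"tx":0.0115,"ty":-0.0004,"tz":0.0356,"twist":0.0177},{"tx":0.0115,"ty":-0.0007,"tz":0.0356,"twist":0.0177},{"tx":0.0114,"ty":-0.001,"tz":0.0356,"twist":0.0177},{"tx":0.0114,"ty":-0.0013,"tz":0.0356,"twist":0.0177} 5
```

Request:
move_arm --motion '[{"tx": 0.0115,"ty": 0,"tz": 0.0356,"twist": 0.0177},{"tx": 0.0115,"ty": -0.0004,"tz": 0.0356,"twist": 0.0177},{"tx": 0.0115,"ty": -0.0007,"tz": 0.0356,"twist": 0.0177},{"tx": 0.0114,"ty": -0.001,"tz": 0.0356,"twist": 0.0177},{"tx": 0.0114,"ty": -0.0013,"tz": 0.0356,"twist": 0.0177},{"tx": 0,"ty": 0,"tz": 0.025,"twist": 0},{"tx": 0,"ty": 0,"tz": 0.02,"twist": 0},{"tx": 0,"ty": 0,"tz": 0.012,"twist": 0},{"tx": 0,"ty": 0,"tz": 0.002,"twist": 0},{"tx": 0,"ty": 0,"tz": 0,"twist": 0}]'

```text
clock: 11.4
position: [0.4541, -0.0679, 0.0107]
ee_rot: [-3.09, 0.563, 0.002]
force: [-0.4, 0.6, 0.1]
width: 0.95
gripper_force: 0.0
```

Request:
move_arm --motion '[{"tx": 0,"ty": 0,"tz": 0,"twist": 0},{"tx": 0,"ty": 0,"tz": 0,"twist": 0},{"tx": 0,"ty": 0,"tz": 0,"twist": 0},{"tx": 0,"ty": 0,"tz": 0,"twist": 0},{"tx": 0,"ty": 0,"tz": 0,"twist": 0}]' --gripper 1 --squeeze 20

```text
clock: 11.9
position: [0.4544, -0.0691, 0.0115]
ee_rot: [-3.09, 0.566, -0.001]
force: [-0.8, 0.0, 3.2]
width: 0.61
gripper_force: 19.9
```

```bash
python3 - <<'E'
from h import *
p,M=toolT(); y=yawx(M); print(np.degrees(y)); q=p+[0,0,.2]
show(plan(p,M,q,y)[0]); r,_=plan(q,M,[.47,-.278,.26],np.radians(-12.5)); show(r)
E
```

```text
-20.774632290925087
{"tx":0,"ty":-0,"tz":-0.04,"twist":-0},{"tx":0,"ty":-0,"tz":-0.04,"twist":-0},{"tx":0,"ty":-0,"tz":-0.04,"twist":-0},{"tx":0,"ty":-0,"tz":-0.04,"twist":-0},{"tx":0,"ty":-0,"tz":-0.04,"twist":-0} 5
{"tx":0.0178,"ty":0.0379,"tz":-0.0097,"twist":-0.0184},{"tx":0.0166,"ty":0.0384,"tz":-0.0097,"twist":-0.0184},{"tx":0.0155,"ty":0.0389,"tz":-0.0097,"twist":-0.0184},{"tx":0.0144,"ty":0.0393,"tz":-0.0097,"twist":-0.0184},{"tx":0.0133,"ty":0.0397,"tz":-0.0097,"twist":-0.0184} 5
```

Request:
move_arm --motion '[{"tx": 0,"ty": 0,"tz": -0.02,"twist": 0},{"tx": 0,"ty": 0,"tz": -0.04,"twist": 0},{"tx": 0,"ty": 0,"tz": -0.045,"twist": 0},{"tx": 0,"ty": 0,"tz": -0.045,"twist": 0},{"tx": 0,"ty": 0,"tz": -0.045,"twist": 0},{"tx": 0.0178,"ty": 0.038,"tz": -0.01,"twist": -0.0184},{"tx": 0.0166,"ty": 0.0384,"tz": -0.01,"twist": -0.0184},{"tx": 0.0155,"ty": 0.039,"tz": -0.01,"twist": -0.0184},{"tx": 0.0144,"ty": 0.0393,"tz": -0.01,"twist": -0.0184},{"tx": 0.0133,"ty": 0.0397,"tz": -0.01,"twist": -0.0184},{"tx": 0,"ty": 0,"tz": 0,"twist": 0},{"tx": 0,"ty": 0,"tz": 0,"twist": 0}]'

```text
clock: 13.1
position: [0.4691, -0.2787, 0.2556]
ee_rot: [-3.122, 0.346, 0.002]
force: [1.2, 0.8, -2.3]
width: 0.612
gripper_force: 19.9
```

```bash
python3 look1.py w5 joint_face,lower_neck,lip_edge joint_face
python3 - <<'E'
from fit import *
cw=np.load("w5.npy",allow_pickle=True).item(); q=np.load("easel.npy"); q[3]=np.radians(-12); o,B=frame(q)
im=cv2.imread("pics/w5.png"); c=proj(cw,o); x0=int(max(0,c[0]-130));y0=int(max(0,c[1]-95)); print(c,x0,y0)
im=cv2.resize(im[y0:y0+200,x0:x0+260],None,fx=3,fy=3,interpolation=cv2.INTER_CUBIC)
def poly(pts,col):
    P=np.array([(proj(cw,o+B@np.array(p))-(x0,y0))*3+1 for p in pts]).round().astype(np.int32); cv2.polylines(im,[P],True,col,1)
poly([(-.048,-.028,0),(.048,-.028,0),(.048,-.015,0),(.066,-.015,0),(.066,.015,0),(.048,.015,0),(.048,.028,0),(-.048,.028,0)],(0,0,255))
poly([(-.065,-.085,-.028),(.135,-.085,-.028),(.135,.085,-.028),(-.065,.085,-.028)],(0,255,0))
poly([(-.023,-.05,.05),(-.048,-.05,.05),(-.048,.05,.05),(-.023,.05,.05)],(255,255,0))
cv2.imwrite("pics/ov3.png",im)
E
```

```text
[ 0.46912647 -0.27871615  0.2556407 ] -12.642478971288533 -76.42991657874406
joint_face [([318.5, 99.8], 0.72)]
lower_neck [([319.4, 38.3], 0.83)]
lip_edge [([318.8, 139.3], 0.85)]
joint_face 0.6 [[221.0, 176.0], [221.0, 0.0], [410.0, 0.0], [410.0, 176.0]]
[319.27304455  98.48264485] 189 3
```

View pics/ov3.png

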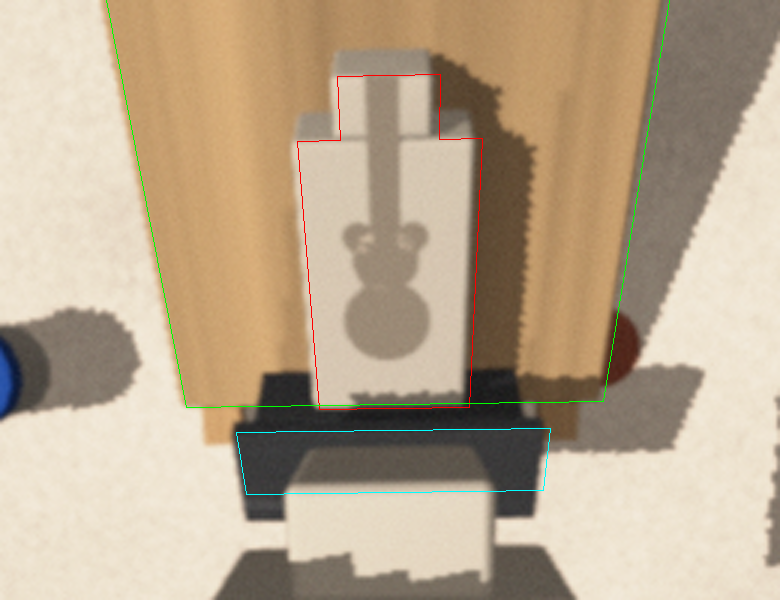

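The face is now clear: shoulders at crop (294,142) and (472,138), neck end at (331,76)–(431,76), lip edge from (235,424) to (540,424). The held neck shows below, square to it. Refitting the easel.

```bash
python3 - <<'E'
from fit import *
cw=np.load("w5.npy",allow_pickle=True).item();ct=arm.calibration("top");cs=arm.calibration("side")
px=lambda a,b:(np.array([a,b])-1)/3+(189,3)
ob=[(cw,(.048,.028,0),px(294,142),1),(cw,(.048,-.028,0),px(472,138),1),(cw,(.066,.015,0),px(331,76),1),(cw,(.066,-.015,0),px(431,76),1),
(cw,(-.023,.05,.05),px(235,424),1),(cw,(-.023,-.05,.05),px(540,424),1),(cw,(-.046,.028,0),px(316,400),.6),(cw,(-.046,-.028,0),px(464,400),.6),
(cw,(0,0,0),(318.5,99.8),.5),(cw,(.057,0,0),(319.4,38.3),.5),(cw,(-.023,0,.042),(318.8,139.3),.5)]
ob+=[(ct,L["joint_face"],(433.7,208.7),.5),(ct,L["lower_neck"],(438.9,186.4),.5),(ct,L["lip_edge"],(436,221),.5),
(cs,L["joint_face"],(399.9,154.5),.5),(cs,L["lower_neck"],(387,135.5),.5),(cs,L["lip_edge"],(414,151),.5)]
def res(q):
    o,B=frame(q); return np.concatenate([w*(proj(c,o+B@np.array(n))-uv) for c,n,uv,w in ob])
for O in (ob,ob[:11]):
    ob=O; s=least_squares(res,[.55,-.295,.077,-.22],loss="soft_l1");print(s.x.round(4),np.degrees(s.x[3]));print(res(s.x).reshape(-1,2).round(1).tolist())
    if len(O)>11: np.save("easel2.npy",s.x)
# held block centre rel to tool
g=np.load("upper.npy"); print(g)
E
```

```text
[ 0.555  -0.295   0.0696 -0.208 ] -11.918737706425244
[[-0.4, -0.3], [0.9, 0.1], [0.2, 0.3], [0.7, -0.3], [-0.5, 1.2], [1.0, -0.2], [-0.2, 0.1], [-0.1, -0.3], [-0.5, -1.0], [-1.5, 0.3], [-0.4, 0.2], [-0.0, -0.7], [0.6, 0.4], [-0.9, 0.7], [-0.8, 0.6], [-1.0, 0.7], [-0.7, 2.3]]
[ 0.5553 -0.2949  0.0673 -0.2093] -11.990786800340608
[[-0.2, -0.3], [0.6, 0.2], [0.3, 0.5], [0.6, 0.1], [-0.4, 0.6], [0.4, -0.7], [-0.2, -0.1], [-0.3, -0.5], [-0.5, -1.1], [-1.6, 0.4], [-0.5, -0.0]]
[ 0.44644139 -0.065128   -0.36085943]
```

```bash
python3 - <<'E'
from fit import *
q=np.load("easel2.npy"); o,B=frame(q); t=o+B@np.array([.047,0,.026]); print(t)
p,M=toolT(); show(plan(p,M,[t[0],t[1],.16],q[3])[0])
E
```

```text
[ 0.5836666  -0.30107588  0.11457747]
{"tx":0.0291,"ty":-0.0001,"tz":0.0239,"twist":-0.0013},{"tx":0.0291,"ty":-0,"tz":0.0239,"twist":-0.0013},{"tx":0.0291,"ty":0,"tz":0.0239,"twist":-0.0013},{"tx":0.0291,"ty":0.0001,"tz":0.0239,"twist":-0.0013} 4
```

Request:
move_arm --motion '[{"tx": 0.039,"ty": 0,"tz": 0.01,"twist": -0.0013},{"tx": 0.039,"ty": 0,"tz": 0.02,"twist": -0.0013},{"tx": 0.0385,"ty": 0,"tz": 0.035,"twist": -0.0013},{"tx": 0,"ty": 0,"tz": 0.03,"twist": -0.0013},{"tx": 0,"ty": 0,"tz": 0.02,"twist": 0},{"tx": 0,"ty": 0,"tz": 0.01,"twist": 0},{"tx": 0,"ty": 0,"tz": 0.01,"twist": 0},{"tx": 0,"ty": 0,"tz": 0,"twist": 0},{"tx": 0,"ty": 0,"tz": 0,"twist": 0}]'

```text
clock: 14.25
position: [0.5826, -0.3027, 0.1235]
ee_rot: [3.124, -0.329, 0.002]
force: [-0.4, -0.1, -2.1]
width: 0.612
gripper_force: 19.9
```

Request:
move_arm --motion '[{"tx": 0,"ty": 0,"tz": 0.004,"twist": 0},{"tx": 0,"ty": 0,"tz": 0.003,"twist": 0},{"tx": 0,"ty": 0,"tz": 0.003,"twist": 0},{"tx": 0,"ty": 0,"tz": 0.003,"twist": 0},{"tx": 0,"ty": 0,"tz": 0.002,"twist": 0},{"tx": 0,"ty": 0,"tz": 0,"twist": 0}]' --squeeze 10

```text
clock: 14.85
position: [0.581, -0.3024, 0.1074]
ee_rot: [-3.124, 0.329, 0.003]
force: [-4.9, 2.1, 1.4]
width: 0.606
gripper_force: 10.0
```

Request:
move_arm --motion '[{"tx": 0,"ty": 0,"tz": 0.002,"twist": 0},{"tx": 0,"ty": 0,"tz": 0.002,"twist": 0},{"tx": 0,"ty": 0,"tz": 0.002,"twist": 0},{"tx": 0,"ty": 0,"tz": 0,"twist": 0}]'

```text
clock: 15.25
position: [0.5811, -0.3024, 0.1014]
ee_rot: [-3.124, 0.329, 0.003]
force: [-5.0, 1.9, 1.0]
width: 0.608
gripper_force: 10.0
```

Request:
move_arm --motion '[{"tx": 0,"ty": 0,"tz": 0.002,"twist": 0},{"tx": 0,"ty": 0,"tz": 0.001,"twist": 0},{"tx": 0,"ty": 0,"tz": 0,"twist": 0}]'

```text
clock: 15.55
position: [0.5821, -0.3026, 0.0997]
ee_rot: [3.124, -0.329, 0.001]
force: [-6.2, 2.2, 9.5]
width: 0.613
gripper_force: 10.0
```

```bash
python3 - <<'E'
from h import *
im=save("wrist","w6"); a=cv2.resize(im[0:280,150:490],None,fx=1.17,fy=1.4)
s=save("side","s6"); b=cv2.resize(s[80:220,320:490],(398,392)); 
cv2.imwrite("pics/c6.png",np.hstack([a[:392,:398],b])[:,:,::-1])
E
```

```text
(no output)
```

View pics/c6.png

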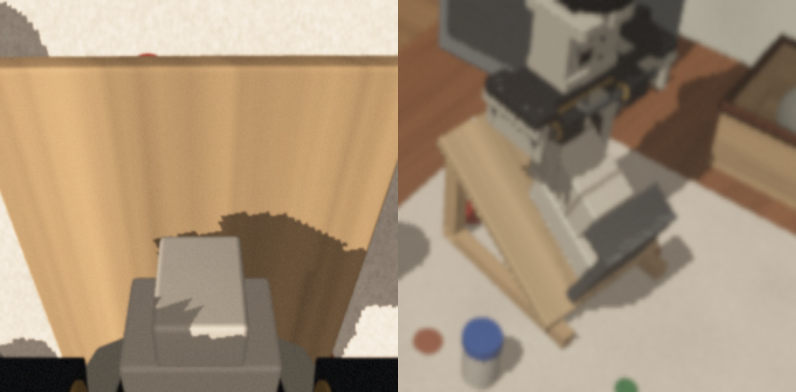

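The wrist view shows the upper half square on the lower, and the side view shows it inclined along the slope, uphill of the lip. One more small press to check it's seated.

Request:
move_arm --motion '[{"tx": 0,"ty": 0,"tz": 0.001,"twist": 0},{"tx": 0,"ty": 0,"tz": 0,"twist": 0}]'

```text
clock: 15.85
position: [0.5825, -0.3027, 0.099]
ee_rot: [3.124, -0.329, 0.002]
force: [-4.7, 1.9, 11.9]
width: 0.608
gripper_force: 10.0
```

Request:
move_arm --motion '[{"tx": -0.0027,"ty": 0,"tz": 0.0014,"twist": 0},{"tx": -0.0027,"ty": 0,"tz": 0.0014,"twist": 0},{"tx": -0.0027,"ty": 0,"tz": 0.0014,"twist": 0},{"tx": 0,"ty": 0,"tz": 0,"twist": 0}]' --squeeze 16

```text
clock: 16.25
position: [0.5763, -0.3019, 0.0956]
ee_rot: [3.123, -0.329, 0.008]
force: [0.4, 0.5, 10.4]
width: 0.613
gripper_force: 16.0
```

```bash
python3 - <<'E'
from fit import *
q=np.load("easel2.npy"); o,B=frame(q); p,M=toolT(); print("yaw",np.degrees(yawx(M)),"tool in easel",(B.T@(p-o)).round(4))
cw=arm.calibration("wrist"); im=save("wrist","w7"); g=cv2.GaussianBlur(im,(3,3),0).astype(int)
def predx(v,n,row):
    us=np.linspace(-.06,.135,400); P=np.array([proj(cw,o+B@np.array([u,v,n])) for u in us]); i=np.argsort(P[:,1]); return np.interp(row,P[i,1],P[i,0])
for row in (90,120,150,180,210):
    out=[]
    for v in (.085,-.085):
        x=predx(v,-.028,row); lo=int(max(2,x-18)); hi=int(min(637,x+18))
        sat=(g[row,:,0]-g[row,:,2]); d=np.gradient(np.convolve(sat,np.ones(3)/3,"same"))[lo:hi]; out.append((round(x,1),lo+int(np.argmax(abs(d))),int(abs(d).max())))
    print(row,out, "mid err", (out[0][1]+out[1][1]-out[0][0]-out[1][0])/2)
# upper half neck edges: brightness profile
for row in (175,190,200): print(row, im[row,270:380:4].mean(1).astype(int).tolist())
E
```

```text
yaw -12.032906790995677 tool in easel [ 0.0319 -0.0023  0.0125]
90 [(np.float64(134.2), 126, 15), (np.float64(494.3), 499, 15)] mid err -1.75
120 [(np.float64(147.0), 140, 17), (np.float64(482.5), 487, 14)] mid err -1.25
150 [(np.float64(160.0), 154, 15), (np.float64(470.7), 475, 15)] mid err -0.8499999999999943
180 [(np.float64(172.9), 167, 16), (np.float64(458.8), 463, 10)] mid err -0.8499999999999943
210 [(np.float64(185.9), 181, 15), (np.float64(446.9), 450, 4)] mid err -0.8999999999999773
175 [154, 147, 141, 80, 128, 155, 151, 146, 150, 149, 146, 146, 145, 146, 142, 146, 147, 146, 145, 144, 141, 105, 73, 76, 72, 71, 75, 77]
190 [155, 152, 144, 137, 176, 152, 150, 149, 148, 152, 149, 148, 148, 147, 150, 149, 145, 146, 146, 143, 145, 131, 76, 77, 74, 75, 76, 77]
200 [106, 105, 104, 113, 168, 154, 150, 151, 152, 153, 154, 149, 152, 148, 148, 150, 149, 147, 146, 147, 147, 140, 96, 101, 94, 101, 99, 85]
```

The board edges say the held half sits about 2.5 mm too far to the right. I'll correct that while sliding down.

Request:
move_arm --motion '[{"tx": -0.0027,"ty": -0.0007,"tz": 0.0014,"twist": 0},{"tx": -0.0027,"ty": -0.0007,"tz": 0.0014,"twist": 0},{"tx": -0.0027,"ty": -0.0006,"tz": 0.0014,"twist": 0},{"tx": -0.0027,"ty": -0.0005,"tz": 0.0014,"twist": 0},{"tx": 0,"ty": 0,"tz": 0,"twist": 0}]'

```text
clock: 16.8
position: [0.5659, -0.2975, 0.0897]
ee_rot: [3.122, -0.33, 0.008]
force: [-0.5, -0.6, 8.9]
width: 0.613
gripper_force: 16.0
```

```bash
cat > st.py <<'E'
from fit import *
q=np.load("easel2.npy"); o,B=frame(q); p,M=toolT(); s=arm.observe(); print("yaw",np.degrees(yawx(M)),"tool in easel mm",(B.T@(p-o)*1000).round(2),"F easel",(B.T@s["force"]).round(1),s["clock"])
E
python3 st.py
```

```text
yaw -12.048945604830998 tool in easel mm [19.33 -0.17 12.52] F easel [ 3.9 -0.7  8. ] 16.8
```

Request:
move_arm --motion '[{"tx": -0.0027,"ty": -0.0002,"tz": 0.0014,"twist": 0},{"tx": -0.0027,"ty": -0.0001,"tz": 0.0014,"twist": 0},{"tx": -0.0027,"ty": 0,"tz": 0.0014,"twist": 0},{"tx": -0.0027,"ty": 0,"tz": 0.0014,"twist": 0},{"tx": 0,"ty": 0,"tz": 0,"twist": 0}]'

```text
clock: 17.3
position: [0.5579, -0.2952, 0.0851]
ee_rot: [3.122, -0.328, 0.015]
force: [5.1, -1.5, 10.5]
width: 0.609
gripper_force: 16.0
```

Request:
move_arm --motion '[{"tx": -0.0018,"ty": 0,"tz": 0.0009,"twist": 0},{"tx": 0,"ty": 0,"tz": 0,"twist": 0}]'

```text
clock: 17.5
position: [0.5578, -0.2952, 0.085]
ee_rot: [3.121, -0.328, 0.02]
force: [7.7, -2.3, 12.3]
width: 0.61
gripper_force: 16.0
```

```bash
python3 st.py
```

```text
yaw -11.981376268856703 tool in easel mm [ 9.74  0.43 12.34] F easel [12.8 -0.7  7.1] 17.5
```

```bash
python3 - <<'E'
from fit import *
q=np.load("easel2.npy"); o,B=frame(q); cw=arm.calibration("wrist"); im=save("wrist","w8"); save("side","s8")
for c in (0,.004,.008,.012): print(c,"neck top end",proj(cw,o+B@np.array([.066+c,0,.038])).round(1),"shoulder",proj(cw,o+B@np.array([.048+c,.022,.038])).round(1),"face neck end low",proj(cw,o+B@np.array([.066+c,0,0])).round(1), "lower bottom",proj(cw,o+B@np.array([.066,0,-.028])).round(1))
x=int(proj(cw,o+B@np.array([.066,0,.038]))[0])
print(x,[(r,int(im[r,x-12:x+13].mean()),int((im[r,x-12:x+13,0].astype(int)-im[r,x-12:x+13,2]).mean())) for r in range(110,250,3)])
for n in ("upper_neck","upper_centre","lower_neck"): print(n,[(np.round(np.array(k["point"])*[W,H],1).tolist(),round(k["conf"],2)) for k in arm.place_of("side",n)[:2]])
cs=arm.calibration("side"); print([ (c,proj(cs,o+B@np.array([c,0,.019])).round(1),proj(cs,o+B@np.array([c+.057,0,0])).round(1)) for c in (0,.008)])
a=cv2.resize(im[100:280,200:440],(400,300),interpolation=cv2.INTER_CUBIC); s=cv2.imread("pics/s8.png")[:,:,::-1]; b=cv2.resize(s[110:200,350:470],(400,300),interpolation=cv2.INTER_CUBIC)
cv2.imwrite("pics/c8.png",np.hstack([a,b])[:,:,::-1])
E
```

```text
0 neck top end [320.8 224.5] shoulder [267. 254.] face neck end low [320.5 161.8] lower bottom [320.4 129. ]
0.004 neck top end [320.8 217. ] shoulder [265.8 248. ] face neck end low [320.5 154.6] lower bottom [320.4 129. ]
0.008 neck top end [320.7 209.2] shoulder [264.5 241.7] face neck end low [320.5 147.1] lower bottom [320.4 129. ]
0.012 neck top end [320.7 201.1] shoulder [263.2 235.1] face neck end low [320.5 139.3] lower bottom [320.4 129. ]
320 [(110, 150, 85), (113, 150, 84), (116, 150, 84), (119, 150, 84), (122, 150, 84), (125, 150, 84), (128, 150, 85), (131, 150, 85), (134, 135, 55), (137, 146, 31), (140, 148, 29), (143, 149, 29), (146, 149, 30), (149, 150, 31), (152, 151, 31), (155, 152, 31), (158, 153, 31), (161, 152, 31), (164, 156, 32), (167, 154, 33), (170, 143, 30), (173, 147, 30), (176, 147, 29), (179, 148, 29), (182, 148, 30), (185, 149, 29), (188, 149, 30), (191, 149, 30), (194, 150, 30), (197, 150, 31), (200, 151, 31), (203, 150, 31), (206, 151, 31), (209, 151, 31), (212, 151, 31), (215, 148, 30), (218, 133, 28), (221, 135, 27), (224, 132, 27), (227, 132, 27), (230, 139, 28), (233, 181, 31), (236, 187, 29), (239, 196, 35), (242, 119, 25), (245, 107, 23), (248, 106, 22)]
upper_neck []
upper_centre [([401.2, 150.6], 0.69), ([324.3, 245.0], 0.35)]
lower_neck [([387.8, 133.9], 0.59)]
[(0, array([402.1, 152.1]), array([385.1, 136.8])), (0.008, array([400.2, 149.4]), array([383.2, 134.2]))]
```

View pics/c8.png

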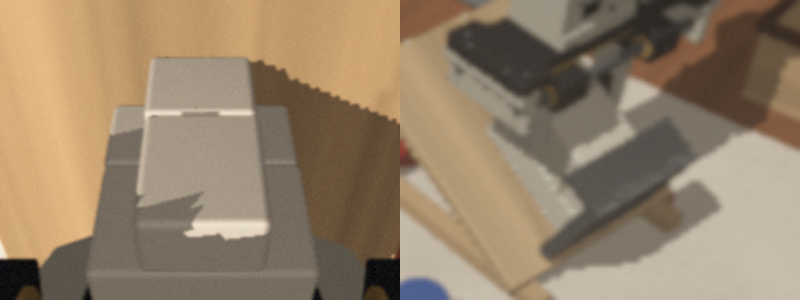

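The seam is straight, the neck ends line up (lower 146–253, upper centred about 200), and the block is firm against the stop. Releasing and retreating.

Request:
move_arm --motion '[{"tx": 0,"ty": 0,"tz": 0,"twist": 0},{"tx": 0,"ty": 0,"tz": 0,"twist": 0},{"tx": 0,"ty": 0,"tz": 0,"twist": 0},{"tx": 0,"ty": 0,"tz": 0,"twist": 0},{"tx": 0,"ty": 0,"tz": -0.01,"twist": 0},{"tx": 0,"ty": 0,"tz": -0.02,"twist": 0},{"tx": 0,"ty": 0,"tz": -0.04,"twist": 0},{"tx": 0,"ty": 0,"tz": -0.045,"twist": 0},{"tx": -0.02,"ty": 0,"tz": -0.04,"twist": 0},{"tx": -0.04,"ty": 0,"tz": -0.02,"twist": 0},{"tx": -0.03,"ty": 0,"tz": 0,"twist": 0},{"tx": 0,"ty": 0,"tz": 0,"twist": 0}]' --gripper -0.5

```text
clock: 18.95
position: [0.4606, -0.2747, 0.258]
ee_rot: [3.123, -0.332, 0.001]
force: [0.5, 0.0, 0.2]
width: 0.747
gripper_force: 0.0
```

```bash
python3 - <<'E'
from fit import *
q=np.load("easel2.npy"); o,B=frame(q); cw=arm.calibration("wrist"); im=save("wrist","w9"); p,M=toolT();print(p)
for n,P in (("upper_neck",(.057,0,0)),("upper_centre",(0,0,.019)),("joint_face",(0,0,0)),("lip_edge",L["lip_edge"])): print(n,[(np.round(np.array(k["point"])*[W,H],1).tolist(),round(k["conf"],2)) for k in arm.place_of("wrist",n)[:2]],proj(cw,o+B@np.array(P)).round(1))
# row profile: neck ends of lower bottom/seam/upper top & shoulders
x=int(proj(cw,o+B@np.array([.066,0,.038]))[0]); r0=int(proj(cw,o+B@np.array([.09,0,0]))[1])
for n in (0,.038): print([proj(cw,o+B@np.array(a)).round(1).tolist() for a in ((.066,0,n),(.048,.022,n),(.048,.028,n),(.048,-.028,n),(-.02,.028,n),(-.02,-.028,n))])
g=im.mean(2)
print("col",x,[(r,int(g[r,x-8:x+9].mean())) for r in range(max(0,r0),r0+90,2)])
rr=int(proj(cw,o+B@np.array([.02,0,.038]))[1]);print("row",rr,[(c,int(g[rr-2:rr+3,c].mean())) for c in range(x-70,x+71,3)])
cs=arm.calibration("side");save("side","s9")
for n,P in (("upper_neck",(.057,0,0)),("upper_centre",(0,0,.019)),("rib_centre",(0,0,0))): print(n,[(np.round(np.array(k["point"])*[W,H],1).tolist(),round(k["conf"],2)) for k in arm.place_of("side",n)[:2]],proj(cs,o+B@np.array(P)).round(1))
E
```

```text
[ 0.46254605 -0.27469802  0.25758989]
upper_neck [([318.2, 27.6], 0.65)] [319.8  28.4]
upper_centre [([316.2, 96.6], 0.95)] [320.2  97.3]
joint_face [] [320.2  88.6]
lip_edge [([318.2, 131.5], 0.78)] [320.4 130.3]
[[319.7, 17.4], [296.1, 39.1], [289.6, 39.2], [350.2, 38.8], [294.2, 106.6], [346.4, 106.3]]
[[319.8, 31.2], [293.7, 54.6], [286.5, 54.6], [353.3, 54.2], [292.0, 125.6], [348.7, 125.3]]
col 319 [(0, 127), (2, 127), (4, 126), (6, 127), (8, 127), (10, 125), (12, 127), (14, 128), (16, 131), (18, 131), (20, 125), (22, 126), (24, 128), (26, 129), (28, 128), (30, 140), (32, 183), (34, 183), (36, 182), (38, 181), (40, 181), (42, 180), (44, 181), (46, 180), (48, 179), (50, 178), (52, 171), (54, 156), (56, 185), (58, 182), (60, 181), (62, 181), (64, 181), (66, 182), (68, 181), (70, 181), (72, 182), (74, 181)]
row 86 [(249, 141), (252, 145), (255, 139), (258, 142), (261, 147), (264, 147), (267, 149), (270, 151), (273, 154), (276, 157), (279, 150), (282, 142), (285, 139), (288, 134), (291, 152), (294, 151), (297, 151), (300, 149), (303, 151), (306, 151), (309, 150), (312, 150), (315, 150), (318, 152), (321, 154), (324, 154), (327, 154), (330, 153), (333, 153), (336, 154), (339, 152), (342, 154), (345, 154), (348, 153), (351, 120), (354, 68), (357, 65), (360, 68), (363, 71), (366, 67), (369, 67), (372, 63), (375, 61), (378, 66), (381, 67), (384, 65), (387, 64)]
upper_neck [([384.1, 134.8], 0.62)] [385.1 136.8]
upper_centre [([402.7, 149.6], 0.56)] [402.1 152.1]
rib_centre [([230.7, 352.0], 0.56)] [398.4 155.7]
```

```bash
python3 -c "
from cell import arm
print(arm.sign_off())"
```

```text
the job is handed in; nothing more can be done
None
```

The job is handed in at about 19 s: the rib lies flat in the tray, and the upper half is released under the lip against the stop, with its outline where the last pictures put home (to about a pixel). I saw no verdict.

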